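Hold the key block up to the inspection camera

TASK

Draw the key block, the longest of the carved printing blocks, up out of the dowel rack and hold it up to the inspection camera: carved face square to the down-tilted lens, centred on its axis, 20 cm from the glass, same edge up as in the rack and not rolled. Finish while still holding it steady there in the air. Leave the other blocks standing, do not touch the camera and disturb nothing else.

Things in the scene. Friction and masses are not known exactly. Their poses are not given: they have to be found in the camera images.
- key_block: the key block, the longest of the four carved wooden printing blocks standing on edge in the rack: 150 mm long, 20 mm thick, 100 mm high, 0.15 to 0.25 kg, motif of upright tree trunks. Origin: middle of its lower edge; x: out of the carved face, y: along its length, z: up. The 34 mm below its upper edge is a plain uncarved margin to hold it by. In which slot it stands varies
- key_face (a point): the centre of the key block's carved face: 50 mm above the lower edge, 10 mm in front of the block's mid-plane
- rack: fixed wooden dowel rack, 270 mm long (its x) and 85 mm wide. Four slots across it, at x = -90, -30, 30, 90 mm, each between two pairs of 10 mm dowels 65 mm high, with 4 mm play about a block; the blocks stand on its 15 mm base, so their upper edges are 115 mm above the table, carved faces to the rack's +x. Faces of neighbouring blocks are 40 mm apart. Origin: under its centre on the table
- camera: fixed black inspection camera on a three-legged tabletop tripod, about 350 mm high; legs reach 110 mm from the column. Origin: on the table under the column; x: the way the camera looks, seen from above
- camera_head: the camera head: black body 128 mm wide, 78 mm high, with a 66 mm wide lens. Origin: centre of the lens's front glass, 260 mm above the table and 102 mm ahead of the tripod column. x: the optical axis, outwards, always pointing 25 degrees (0.436 rad) below level; y: level, to the camera's left; z: up out of the head, square to the axis
- block_b: another carved block in the rack, 112 mm long, 20 mm thick, 100 mm high; origin at the middle of its lower edge, x out of the carved face. To be left standing
- block_c: another carved block in the rack, 112 mm long, 20 mm thick, 100 mm high; origin at the middle of its lower edge, x out of the carved face. To be left standing
- block_d: another carved block in the rack, 90 mm long, 20 mm thick, 100 mm high; origin at the middle of its lower edge, x out of the carved face. To be left standing
- baren: bystander: a baren (flat printing pad), cork-coloured disc 128 mm across, 14 mm high; origin under its centre
- block_brush: bystander: a block hand brush, 80 x 56 x 54 mm high, black bristles down, wooden back up; origin under its centre
- knife: bystander: a carving knife lying flat, 183 mm long along its x, 17 mm high; origin under the front part of the handle, roughly mid-length
- ink_bottle: bystander: a black closed bottle, 54 mm across, 135 mm high; origin under its centre
- water_bottle: bystander: a clear closed bottle, 64 mm across, 200 mm high; origin under its centre
- plastic_cup: bystander: a white cup, 72 mm across, 70 mm high; origin under its centre
- mug: bystander: a mug, 80 mm across, 95 mm high; origin under its centre
Mind the look-alikes: they are no part of the job. Leave any purple or red look-alike of the key_block alone.

How it is judged:
On the way:
1. the key block is drawn up in the fingers, clear of the rack's dowels (contact force between key_block and the fingers above 1 N and height (world z) of key_block above 0.07 m and contact force between key_block and rack below 0.1 N), for 0.1 s.
At the end, for the whole second after the job is handed in: Key block still gripped, at rest, touching nothing else, over 70 mm up; face centre 175-225 mm from the lens glass, within 20 mm of its axis each way; carved face to the lens, square and unrolled within 0.15 rad, same edge up; other blocks standing (moved < 15 mm), bystanders moved < 30 mm (all of step 1 and x of key_face in the frame of camera_head between 0.175 and 0.225 m and y of key_face in the frame of camera_head between -0.02 and 0.02 m and z of key_face in the frame of camera_head between -0.02 and 0.02 m and angle between the x axis of key_block and the x axis of camera_head, either way round below 0.15 rad and angle between the y axis of key_block and the y axis of camera_head, either way round below 0.15 rad and x of camera_head in the frame of key_block above 0.1 m and angle between key_block's own z axis and vertical below 0.65 rad and linear speed of key_block below 0.02 m/s and angular speed of key_block below 0.15 rad/s and contact force between key_block and camera below 0.1 N and contact force between key_block and camera_head below 0.1 N and contact force between key_block and block_b below 0.1 N and contact force between key_block and block_c below 0.1 N and contact force between key_block and block_d below 0.1 N and contact force between key_block and baren below 0.1 N and contact force between key_block and block_brush below 0.1 N and contact force between key_block and knife below 0.1 N and contact force between key_block and ink_bottle below 0.1 N and contact force between key_block and water_bottle below 0.1 N and contact force between key_block and plastic_cup below 0.1 N and contact force between key_block and mug below 0.1 N and distance of each of block_b, block_c, block_d from where it was at the start of the episode below 0.015 m and angle between each of block_b, block_c, block_d's own z axis and vertical below 0.12 rad and distance of each of baren, block_brush, knife, ink_bottle, water_bottle, plastic_cup, mug from where it was at the start of the episode below 0.03 m); the arm keeps its last pose, push and grip.
It fails at once if the camera or its tripod is touched by the arm, the gripper or the block (contact force between any of camera, camera_head and the arm above 0.5 N or contact force between any of camera, camera_head and the fingers above 0.5 N or contact force between any of camera, camera_head and key_block above 0.5 N).
It fails at once if another block is shifted by 15 mm or more in the rack, or a bystander by 30 mm or more (distance of any of block_b, block_c, block_d from where it was at the start of the episode above 0.015 m or distance of any of baren, block_brush, knife, ink_bottle, water_bottle, plastic_cup, mug from where it was at the start of the episode above 0.03 m).
It also fails if it takes over 29 s, if anything falls off the work surface, if the arm or the gripper's body presses on something with over 40 N, if the wrist force passes 120 N, or if a joint passes its speed limit or range.

ROBOT

A 6-joint arm with a two-finger parallel gripper is mounted at the origin on the work surface. World frame = base frame: x ahead of the robot, y to its left, z up, the work surface at z = 0. Lengths are in m, angles in rad, forces in N, time in s.
With the tool pointing down it reaches from about 0.35 to 0.85 m from the base axis. Payload 8.1 kg.
Tool frame: the origin (TCP) lies on the centre line of the jaws, within the pads' length; the fingertips stand 17 mm ahead of it and the grasp point (between the pads) lies 2 mm behind it; z points along the fingers, y is the line along which they close (so a half turn about z gives the same grasp; the last joint's range is limited). The gripper opens to 93 mm and grips with 3 to 60 N. Pads are 15 mm wide; open, the fingers measure 128 mm over their backs; the gripper's body (75 mm by 188 mm) begins 65 mm behind the grasp point.
Start: joints at [-1.417, 0.13, 1.488, -0, 1.523, -0.085], TCP at [0.142, -0.583, 0.236] pointing down, gripper open.
Joint ranges: [-2.96, 2.96], [-0.89, 2.26], [0.02, 2.5], [-1.34, 4.48], [0, 2.73], [-2.66, 2.66]. Speed limits (rad/s): [2.39, 2.39, 2.79, 3.14, 3.14, 3.14].

INTERFACE

Orientations are given as a rotation vector (axis times angle).
In Python, from plant import robot, optics, close_job, models gives the robot as it stands.
- The arm moves only by the shell command python3 -m inch 'ROWS' [OPENING] [FORCE]. ROWS is a JSON object of lists of equal length, an entry for each row: "travel": the shift along the tool's x, y, z in m, a list of three; "spin": the turn about the tool's z in rad. In form: {"travel": [[x, y, z], ...], "spin": [spin, ...]}. A call has 1 to 10 rows; each row is the pose to reach, as a shift and turn from the pose commanded when the call began, along the tool's axes at that moment; what a row does not reach only later rows make up. A row lasts 1/12 s, in which the tool goes at most 41.7 mm and 7.16 degrees, less where a joint would pass 70% of its speed; a pose out of reach is approached as far as the arm can. A call with a gripper value outside its range is refused whole. OPENING is the closure, from 0 (fully open) to 1 (shut), set as the call begins (- or left out, the last holds). The fingers move at their own pace and stop on an object; FORCE is the grip in N (left out, the last holds). Time passes only in rows, so rows that repeat a pose let the fingers close. It gives the time, the measured TCP pose, the force, the opening and the grip force at its end, in the units of the state.
- robot.read_state(): the state, without advancing time (a new reading comes with each control period).
- optics.read_camera(name): name is "side" or "top" or "wrist"; returns (picture, depth): 480x640x3 uint8, red, green, blue; 480x640 float32, m along the optical axis (not along the pixel's ray), 0 where there is no reading.
- optics.camera_info(name): a dict with "camera_matrix" (3x3 intrinsics, pixels), "view" (4x4, takes a point from world to camera coordinates). Camera axes: x right, y down, z forward; pixel columns grow to the right and rows downward; lengths in m; the calibration is good to about 2 mm. The wrist camera is an equidistant fisheye: a pixel r from the principal point sees the ray r / f radians off the axis. A picture is of the moment at which its call begins: read the wrist's pose just before it. camera_info takes no time and is no camera call; for the wrist camera it gives the pose at the moment of the call.
- close_job(): hands the job in; it is judged then, once.
Trained networks look in the newest picture that a camera, given by its name, has taken for a name from the list of things; names that differ only in an ending like _2 or _b are one class to them, and where a whole thing is asked for, a point or a joint stands for the part that bears it (a point fixed in the world has none). Each returns a list of dicts, best first, with "p" (0 to 1); they miss things now and then, are a little off and sometimes report something else, mostly with a low value. They report only what shows in the picture. A call takes as long as a camera call. They do not tell look-alikes from the thing itself.
- models.look_for(camera, name): "centre" ([x, y, z] in m, in world coordinates, good to about 4 mm: the middle of the surface that is visible of it).
- models.masks_of(camera, name): "region" (480x640 bool, what is visible of it).
The state is a dict: "t": time; "q": joint angles; "dq": joint speeds; "joint_torque": joint torques, N m; "tool_pos": TCP position; "orientation": TCP orientation; "force": force on the tool from outside, world axes, zero at the start; "wrist_torque": the same for the moment, N m; "opening": finger opening in m; "gripper_force": force on a finger pad.
Only numpy, scipy, OpenCV 4.12 (cv2) and the standard library are available. Lean on these libraries where they do the work, as an engineer would, in place of code of your own. Each camera call takes 0.05 s, during which the arm holds its last target. There are 200 camera calls.

## Working session

There is one attempt and no reset: what is moved stays moved. The work goes in short steps, Python scripts to look and compute and a shell command to move; the robot and the scene stay as the last step left them, time stands still between calls to the robot, and variables do not carry over. Pictures are saved under pics/ and viewed, at most 10 in all, crops included, and the job is handed in when it is done.

```bash
mkdir -p pics; ls
python3 - <<'E'
from plant import robot, optics, models
import cv2, numpy as np
s=robot.read_state(); print(s)
for c in ["side","top"]:
    p,d=optics.read_camera(c); cv2.imwrite(f"pics/{c}0.png",p[:,:,::-1]); np.save(f"{c}_d.npy",d)
    i=optics.camera_info(c); print(c,np.round(i["camera_matrix"],1).tolist(),np.round(i["view"],3).tolist())
    for n in ["key_block","rack","camera","camera_head","block_b","block_d"]:
        print(n,[(round(r["p"],2),np.round(r["centre"],3).tolist()) for r in models.look_for(c,n)][:5])
E
```

```text
pics
{'t': 0.0, 'q': array([-1.41740567e+00,  1.31177423e-01,  1.48928050e+00,  6.85119425e-06,
        1.52298592e+00, -8.53851636e-02]), 'dq': array([-0.0018292 , -0.00030984, -0.00132664, -0.00063569,  0.00056182,
        0.00147226]), 'joint_torque': array([-4.88038386e-04, -5.59834599e+01, -4.91770864e+01,  7.67014339e-02,
        3.54191009e-02, -2.00251811e-04]), 'tool_pos': array([ 0.14185829, -0.58243544,  0.23457703]), 'orientation': array([-3.11739281e+00, -3.73956909e-01,  8.80611600e-05]), 'force': array([ 0.67208792, -0.35267766,  0.44915917]), 'wrist_torque': array([ 0.00832559, -0.01225944, -0.04705133]), 'gripper_force': 0.0, 'opening': 0.09312896001498211}
side [[454.5, 0.0, 321.1], [0.0, 454.5, 236.5], [0.0, 0.0, 1.0]] [[-0.982, -0.185, 0.021, 0.516], [-0.112, 0.493, -0.863, 0.205], [0.149, -0.85, -0.505, 1.299], [0.0, 0.0, 0.0, 1.0]]
key_block [(0.95, [0.315, 0.135, 0.062]), (0.93, [0.622, 0.332, 0.102]), (0.81, [0.486, 0.131, 0.086]), (0.27, [0.275, -0.254, 0.061])]
rack [(0.72, [0.535, 0.113, 0.013])]
camera [(0.92, [0.586, -0.421, 0.282])]
camera_head [(0.85, [
[... 196 characters left out ...]
0.79, [0.663, 0.078, 0.085])]
top [[536.0, 0.0, 322.9], [0.0, 536.0, 239.0], [0.0, 0.0, 1.0]] [[0.001, -1.0, -0.001, -0.003], [-0.998, -0.001, -0.059, 0.542], [0.059, 0.001, -0.998, 1.387], [0.0, 0.0, 0.0, 1.0]]
key_block [(0.97, [0.634, 0.275, 0.099]), (0.95, [0.486, 0.107, 0.114]), (0.7, [0.321, 0.124, 0.098]), (0.43, [0.644, 0.407, 0.129])]
rack [(0.62, [0.563, 0.086, 0.014])]
camera [(0.58, [0.588, -0.425, 0.315])]
camera_head [(0.64, [0.593, -0.42, 0.324]), (0.42, [0.589, -0.426, 0.314])]
block_b [(0.91, [0.654, 0.056, 0.118]), (0.9, [0.596, 0.079, 0.112]), (0.66, [0.542, 0.097, 0.112])]
block_d [(0.91, [0.654, 0.056, 0.118]), (0.9, [0.596, 0.079, 0.112]), (0.66, [0.542, 0.097, 0.112])]
```

View pics/side0.png

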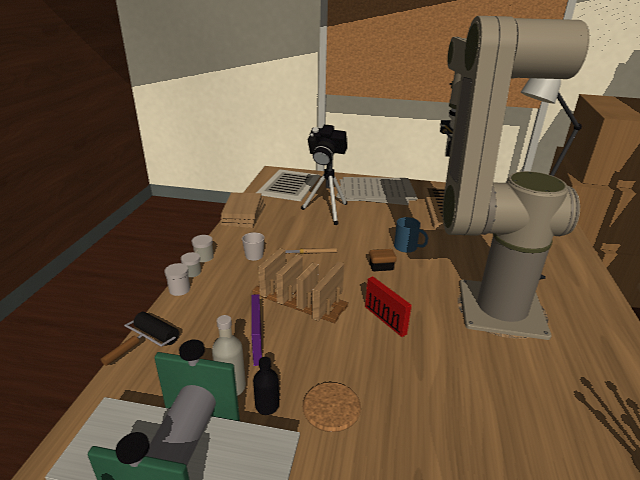

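View pics/top0.png

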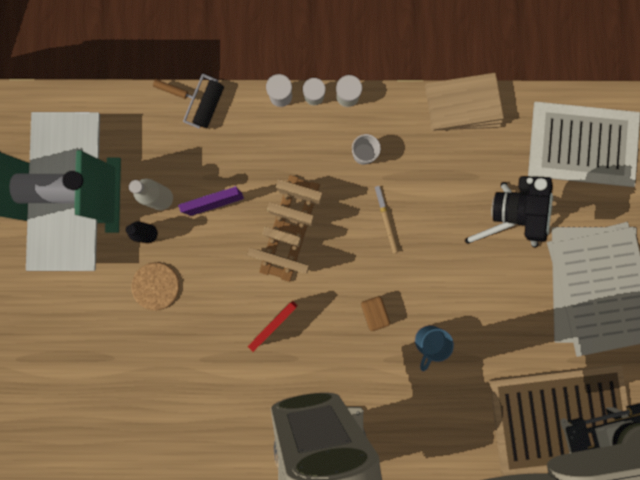

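The rack's four blocks are at top (298,191), (290,214), (281,236) and (278,261). The one at (278,261) is the longest and plain wood, so it fits key_block. The purple (211,201) and red (273,326) pieces are the look-alikes. Next I'll crop to confirm it and measure it.

```bash
cat > h.py <<'E'
from plant import robot, optics, models
import cv2, numpy as np
from scipy.spatial.transform import Rotation as R
def cloud(c):
    p,d=optics.read_camera(c); i=optics.camera_info(c); K=i["camera_matrix"];V=np.array(i["view"])
    v,u=np.mgrid[0:480,0:640]; P=np.stack([(u-K[0][2])/K[0][0]*d,(v-K[1][2])/K[1][1]*d,d],-1)
    W=(P-V[:3,3])@V[:3,:3]; W[d<=0]=np.nan
    return p,d,W
def st():
    s=robot.read_state(); M=R.from_rotvec(s["orientation"]).as_matrix()
    print("t",round(s["t"],2),"pos",np.round(s["tool_pos"],4),"x",np.round(M[:,0],3),"y",np.round(M[:,1],3),"z",np.round(M[:,2],3),"q",np.round(s["q"],2),"F",np.round(s["force"],1),"op",round(s["opening"],4),"g",round(s["gripper_force"],1)); return s,M
E
python3 - <<'E'
from h import *
p,d,W=cloud("top"); ps,ds,Ws=cloud("side")
a=cv2.resize(p[165:285,240:330],None,fx=4.4,fy=4.4,interpolation=cv2.INTER_CUBIC)
b=cv2.resize(ps[240:325,250:350],None,fx=4,fy=5,interpolation=cv2.INTER_CUBIC)
o=np.zeros((530,800,3),np.uint8); o[:a.shape[0],:a.shape[1]]=a[:530,:396]; o[:425,400:800]=b
cv2.imwrite("pics/crop1.png",o[:,:,::-1])
top=(W[...,2]>.107)&(W[...,2]<.125)
def rects(W,m):
    n,l=cv2.connectedComponents(m.astype(np.uint8))
    for k in range(1,n):
        q=W[l==k]
        if len(q)<60: continue
        c,wh,an=cv2.minAreaRect(q[:,:2].astype(np.float32)*1000)
        print(len(q),np.round(c),np.round(wh),round(an,1),"z",np.round(np.median(q[:,2]),3))
print("rack blocks"); w=top.copy(); w[:160]=0;w[290:]=0;w[:,:240]=0;w[:,330:]=0; rects(W,w)
for n,X in (("top",W),("side",Ws)):
  for r in models.masks_of(n,"camera_head")[:2]+models.masks_of(n,"camera")[:1]:
    m=r["region"]; q=X[m]; q=q[np.isfinite(q[:,0])]; print(n,round(r["p"],2),len(q),np.round(np.percentile(q,[1,50,99],axis=0),3).tolist())
    rects(X,m&(X[...,2]>.22)); np.save(f"head_{n}.npy",q)
for n in ["mug","plastic_cup","block_brush","knife","ink_bottle","water_bottle","baren"]:
    print(n,[(round(r["p"],2),np.round(r["centre"],2).tolist()) for r in models.look_for("top",n)][:2])
E
```

```text
rack blocks
393 [656.  58.] [112.  21.] 73.1 z 0.115
386 [600.  79.] [112.  20.] 73.2 z 0.116
309 [544. 101.] [90. 20.] 73.0 z 0.116
510 [484. 109.] [150.  20.] 73.0 z 0.116
top 0.76 2825 [[0.525, -0.482, 0.269], [0.591, -0.423, 0.325], [0.653, -0.362, 0.358]]
2807 [ 592. -424.] [130. 129.] 80.5 z 0.325
top 0.82 3313 [[0.524, -0.577, -0.001], [0.587, -0.424, 0.314], [0.69, -0.362, 0.358]]
2823 [ 592. -424.] [130. 129.] 80.5 z 0.325
side 0.92 1146 [[0.526, -0.457, 0.24], [0.589, -0.419, 0.304], [0.654, -0.36, 0.355]]
1146 [ 590. -410.] [136. 113.] 2.7 z 0.304
side 0.66 807 [[0.578, 0.027, 0.016], [0.602, 0.102, 0.084], [0.628, 0.135, 0.118]]
side 0.88 1938 [[0.527, -1.91, -0.283], [0.589, -0.43, 0.271], [0.909, -0.363, 0.354]]
1164 [ 594. -415.] [127. 129.] 82.4 z 0.304
mug [(0.76, [0.27, -0.28, 0.03])]
plastic_cup [(0.84, [0.78, -0.11, 0.02]), (0.57, [0.59, -0.42, 0.32])]
block_brush [(0.92, [0.36, -0.14, 0.05])]
knife [(0.71, [0.59, -0.18, 0.01])]
ink_bottle [(0.85, [0.56, 0.44, 0.09])]
water_bottle [(0.58, [0.65, 0.41, 0.13])]
baren [(0.7, [0.42, 0.43, 0.01])]
```

View pics/crop1.png

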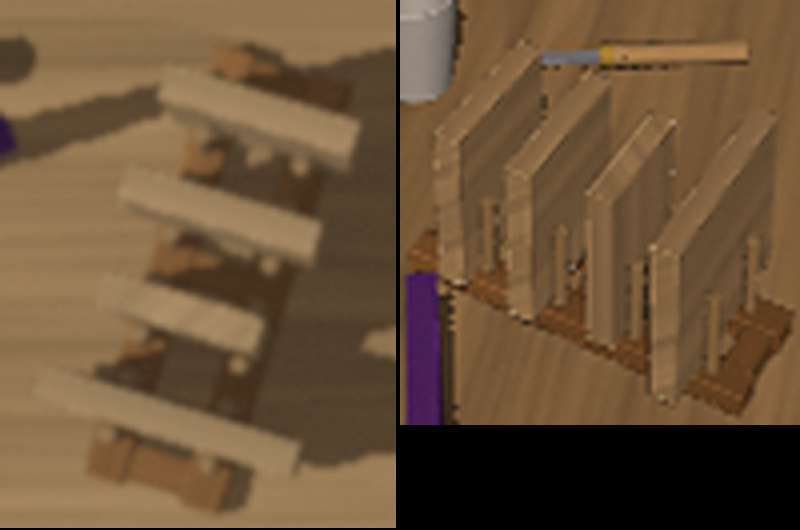

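Crop: the block nearest the robot (left panel, from (40,375) to (295,455)) is the longest at 150 mm. It is natural wood, neither purple nor red, so it is the key block. Its plain back is visible, so its carved face points to rack +x, away from the base.

The moves have no tilt command, but the end pose needs 25°. I'll test whether an out-of-reach target tilts the tool, from the free side where the arm starts.

```bash
python3 -m inch '{"travel":[[0,0.1,0],[0,0.2,0],[0,0.3,0],[0,0.34,0],[0,0.34,0],[0,0.34,0],[0,0.34,0],[0,0.34,0],[0,0.34,0],[0,0.34,0]],"spin":[0,0,0,0,0,0,0,0,0,0]}' 0.5; python3 -c "
from h import *; st()"
```

```text
t: 2.18
tool_pos: [0.2118, -0.8703, 0.2231]
orientation: [3.094, 0.371, 0.005]
force: [-4.1, 16.3, 27.2]
opening: 0.0464
gripper_force: 0.0
t 2.18 pos [ 0.2118 -0.8703  0.2231] x [0.972 0.236 0.   ] y [ 0.236 -0.971  0.025] z [ 0.006 -0.025 -1.   ] q [-1.39  1.2   0.02  0.    1.89 -0.06] F [-4.1 16.3 27.2] op 0.0464 g 0.0
```

```bash
python3 -m inch '{"travel":[[0,0.1,0],[0,0.2,0],[0,0.3,0],[0,0.4,0]],"spin":[0,0,0,0]}'; python3 -c "
from h import *; st()"
```

```text
t: 2.52
tool_pos: [0.2175, -0.8937, 0.1989]
orientation: [3.047, 0.366, 0.013]
force: [-0.3, 0.5, 0.4]
opening: 0.0466
gripper_force: 0.0
t 2.52 pos [ 0.2175 -0.8937  0.1989] x [ 0.972  0.237 -0.   ] y [ 0.236 -0.969  0.073] z [ 0.017 -0.071 -0.997] q [-1.39  1.23  0.02  0.    1.82 -0.06] F [-0.3  0.5  0.4] op 0.0466 g 0.0
```

Out-of-reach targets do tilt the tool outward, and more with each push. So the plan is to grasp vertically, tilt at the reach limit facing −y, then carry to the lens. Now to the block, checking whether the tilt persists.

```bash
python3 -m inch '{"travel":[[0.02,-0.036,-0.005],[0.04,-0.072,-0.01],[0.06,-0.108,-0.015],[0.08,-0.144,-0.02],[0.1,-0.18,-0.025],[0.12,-0.216,-0.03],[0.14,-0.252,-0.034],[0.16,-0.288,-0.038],[0.18,-0.324,-0.042],[0.2,-0.36,-0.047]],"spin":[-0.11,-0.22,-0.33,-0.44,-0.55,-0.66,-0.77,-0.88,-0.98,-1.035]}' 0.5; python3 -c "
from h import *; s,M=st(); print(M.T@(np.array([.484,.109,.24])-s['tool_pos']))"
```

```text
t: 3.35
tool_pos: [0.3044, -0.5751, 0.218]
orientation: [2.488, 1.8, -0.042]
force: [1.0, -0.4, -0.7]
opening: 0.0463
gripper_force: 0.0
t 3.35 pos [ 0.3044 -0.5751  0.218 ] x [ 0.313  0.948 -0.063] y [ 0.949 -0.311  0.04 ] z [ 0.019 -0.073 -0.997] q [-1.16  0.2   1.44 -0.01  1.42 -0.84] F [ 1.  -0.4 -0.7] op 0.0463 g 0.0
[ 0.70311236 -0.04155409 -0.06828315]
```

```bash
python3 -m inch '{"travel":[[0.041,-0.003,-0.005],[0.082,-0.006,-0.01],[0.123,-0.009,-0.015],[0.164,-0.012,-0.02],[0.205,-0.015,-0.025],[0.246,-0.018,-0.03],[0.287,-0.021,-0.035],[0.328,-0.024,-0.04],[0.369,-0.027,-0.045],[0.41,-0.03,-0.05]],"spin":[0,0,0,0,0,0,0,0,0,0]}' && python3 -m inch '{"travel":[[0.041,-0.003,-0.003],[0.082,-0.006,-0.006],[0.123,-0.009,-0.009],[0.164,-0.011,-0.012],[0.205,-0.011,-0.015],[0.246,-0.011,-0.017],[0.28,-0.011,-0.018],[0.293,-0.011,-0.018],[0.293,-0.011,-0.018],[0.293,-0.011,-0.018]],"spin":[0,0,0,0,0,0,0,0,0,0]}'
python3 - <<'E'
from h import *
s,M=st()
p,d=optics.read_camera("wrist"); cv2.imwrite("pics/w1.png",p[:,:,::-1]); i=optics.camera_info("wrist"); np.savez("w1.npz",p=p,d=d,V=i["view"],K=i["camera_matrix"])
print(i)
p,d,W=cloud("top")
m=(W[...,2]>.107)&(W[...,2]<.125); m[:160]=0;m[290:]=0;m[:,:240]=0;m[:,330:]=0
n,l=cv2.connectedComponents(m.astype(np.uint8))
for k in range(1,n):
    q=W[l==k]
    if len(q)>60: print(len(q),[np.round(v,1) for v in cv2.minAreaRect(q[:,:2].astype(np.float32)*1000)])
h=np.load("head_top.npy"); h=h[h[:,2]>.25]
for y0 in np.arange(-.5,-.35,.01):
    k=h[(h[:,1]>y0)&(h[:,1]<=y0+.01)]
    if len(k)>10: print(round(y0,2),len(k),np.round([k[:,0].min(),k[:,0].max(),(k[:,0].min()+k[:,0].max())/2,k[:,2].max()],3))
E
```

```text
t: 4.18
tool_pos: [0.4062, -0.1742, 0.2423]
orientation: [2.494, 1.792, -0.037]
force: [1.0, -0.4, 0.9]
opening: 0.0464
gripper_force: 0.0
t: 5.02
tool_pos: [0.4885, 0.1064, 0.2409]
orientation: [2.495, 1.797, -0.038]
force: [0.4, -0.8, -0.4]
opening: 0.0465
gripper_force: 0.0
t 5.02 pos [0.4885 0.1064 0.2409] x [ 0.317  0.946 -0.059] y [ 0.948 -0.316  0.04 ] z [ 0.019 -0.069 -0.997] q [ 0.16 -0.15  1.76 -0.07  1.53  0.49] F [ 0.4 -0.8 -0.4] op 0.0465 g 0.0
{'camera_matrix': array([[371.64829954,   0.        , 323.02848711],
       [  0.        , 371.64829954, 239.91249494],
       [  0.        ,   0.        ,   1.        ]]), 'view': array([[ 0.94763604, -0.31698071,  0.03884794, -0.43816888],
       [-0.31316498, -0.89854491,  0.30748128,  0.20283964],
       [-0.06255902, -0.30354615, -0.9507608 ,  0.45284031],
       [ 0.        ,  0.        ,  0.        ,  1.        ]])}
388 [array([656.4,  58.3]), array([112.3,  20.5]), np.float64(73.2)]
364 [array([600.4,  79.1]), array([111.7,  20.1]), np.float64(72.3)]
73 [array([534.2,  69.4]), array([24.3, 19.4]), np.float64(71.9)]
215 [array([471.2,  68. ]), array([65.1, 20. ]), np.float64(73.0)]
-0.49 21 [0.536 0.641 0.589 0.306]
-0.48 36 [0.521 0.632 0.577 0.325]
-0.47 107 [0.521 0.65  0.586 0.343]
-0.46 181 [0.522 0.651 0.586 0.358]
-0.45 353 [0.524 0.652 0.588 0.361]
-0.44 409 [0.525 0.654 0.59  0.358]
-0.43 416 [0.526 0.657 0.591 0.355]
-0.42 434 [0.529 0.657 0.593 0.35 ]
-0.41 205 [0.559 0.651 0.605 0.345]
-0.4 178 [0.561 0.629 0.595 0.313]
-0.39 177 [0.564 0.629 0.596 0.309]
-0.38 168 [0.565 0.629 0.597 0.304]
-0.37 131 [0.567 0.62  0.594 0.3  ]
```

View pics/w1.png

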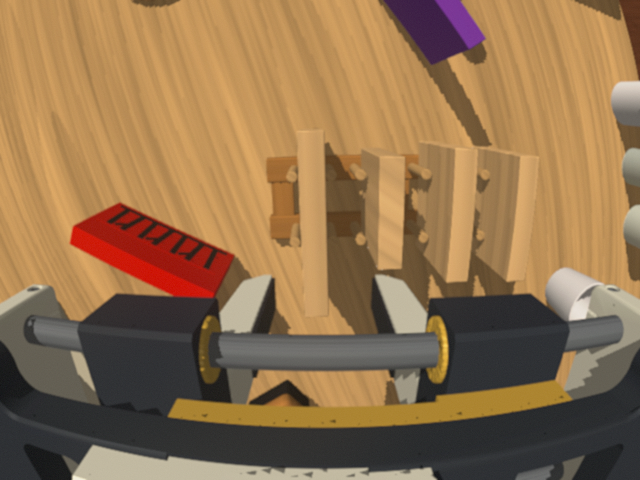

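The wrist view shows the key block as the leftmost, longest bar (rows 130–315, column ~312), nearly between the fingers. The red look-alike is at (150,250). Descending over it.

```bash
python3 -m inch '{"travel":[[0.009,-0.008,0.03],[0.009,-0.008,0.06],[0.009,-0.009,0.08],[0.009,-0.01,0.1],[0.009,-0.011,0.12],[0.009,-0.011,0.14],[0.009,-0.011,0.14],[0.009,-0.011,0.14]],"spin":[0,0,-0.01,-0.02,-0.02,-0.02,-0.02,-0.02]}' 0.5
python3 - <<'E'
from h import *
st()
E
```

```text
t: 5.78
tool_pos: [0.4821, 0.1072, 0.0986]
orientation: [2.482, 1.819, -0.045]
force: [-0.3, 1.0, 1.4]
opening: 0.0462
gripper_force: 0.0
t 5.78 pos [0.4821 0.1072 0.0986] x [ 0.302  0.951 -0.061] y [ 0.953 -0.3    0.035] z [ 0.015 -0.069 -0.998] q [ 0.17 -0.04  1.93 -0.07  1.26  0.5 ] F [-0.3  1.   1.4] op 0.0462 g 0.0
```

```bash
python3 -m inch '{"travel":[[0,0,0],[0,0,0],[0,0,0],[0,0,0],[0,0,0],[0,0,0]],"spin":[0,0,0,0,0,0]}' 0.9 40; python3 -m inch '{"travel":[[0.001,0,-0.01],[0.003,0,-0.03],[0.004,0,-0.06],[0.006,0,-0.09],[0.008,0,-0.13],[0.01,0.0,-0.16],[0.01,0.0,-0.18],[0.01,0.0,-0.18]],"spin":[0,0,0,0,0,0,0,0]}'
python3 - <<'E'
from h import *
st()
E
```

```text
t: 6.28
tool_pos: [0.4836, 0.1089, 0.0999]
orientation: [2.479, 1.82, -0.04]
force: [-0.4, -1.0, 6.3]
opening: 0.0194
gripper_force: 40.0
t: 6.95
tool_pos: [0.4848, 0.1314, 0.2836]
orientation: [2.477, 1.819, -0.03]
force: [0.8, 0.6, -2.3]
opening: 0.02
gripper_force: 40.0
t 6.95 pos [0.4848 0.1314 0.2836] x [ 0.3    0.952 -0.056] y [ 0.954 -0.298  0.043] z [ 0.024 -0.067 -0.997] q [ 0.21 -0.16  1.69 -0.07  1.6   0.51] F [ 0.8  0.6 -2.3] op 0.02 g 40.0
```

Run:
```python
from h import *
p,d,W=cloud("side")
ok=np.isfinite(W[...,0])&(W[...,2]>.04)&(W[...,0]<.45)&(W[...,0]>-.7)&(W[...,1]<-.3)&(W[...,1]>-1.3)
q=W[ok]; b=np.floor(q/0.1).astype(int); 
import collections
c=collections.defaultdict(list)
for k,z in zip(map(tuple,b[:,:2]),q[:,2]): c[k].append(z)
for k in sorted(c):
    if len(c[k])>3: print(np.round(np.array(k)*.1,1),len(c[k]),round(min(c[k]),2),round(max(c[k]),2))
cv2.imwrite("pics/side1.png",p[:,:,::-1])
# lens front from side: head points
h=np.load("head_side.npy") 
Wm=W[110:185,295:360].reshape(-1,3); h=Wm[(Wm[:,1]>-.5)&(Wm[:,1]<-.33)&(Wm[:,2]>.2)]
for az in (80,81,82,83,84):
    cc=np.array([np.cos(np.radians(az)),np.sin(np.radians(az)),0]); a=cc*np.cos(.4363)-np.array([0,0,np.sin(.4363)]); y=np.array([-cc[1],cc[0],0]); z=np.cross(a,y)
    t=h@a; f=np.percentile(t,99.5); k=h[(t>f-.02)]; r=[(k@y).min(),(k@y).max(),(k@z).min(),(k@z).max()]
    cen=a*f+y*(r[0]+r[1])/2+z*(r[2]+r[3])/2; print(az,len(k),"front centre",np.round(cen,4),"w,h",np.round([r[1]-r[0],r[3]-r[2]],3))
```

```text
[-0.4 -0.8] 32 0.24 0.36
[-0.3 -0.8] 151 0.14 0.43
[-0.3 -0.7] 35 0.42 0.46
[-0.2 -0.7] 24 0.44 0.46
[-0.2 -0.6] 70 0.45 0.48
[ 0.2 -0.4] 145 0.05 0.1
[ 0.3 -0.4] 26 0.06 0.1
80 23 front centre [ 0.6258 -0.3759  0.2585] w,h [0.014 0.042]
81 23 front centre [ 0.6257 -0.3759  0.2585] w,h [0.014 0.042]
82 23 front centre [ 0.6256 -0.3759  0.2585] w,h [0.014 0.042]
83 23 front centre [ 0.6255 -0.3758  0.2584] w,h [0.015 0.042]
84 23 front centre [ 0.6254 -0.3758  0.2584] w,h [0.015 0.042]
```

View pics/side1.png

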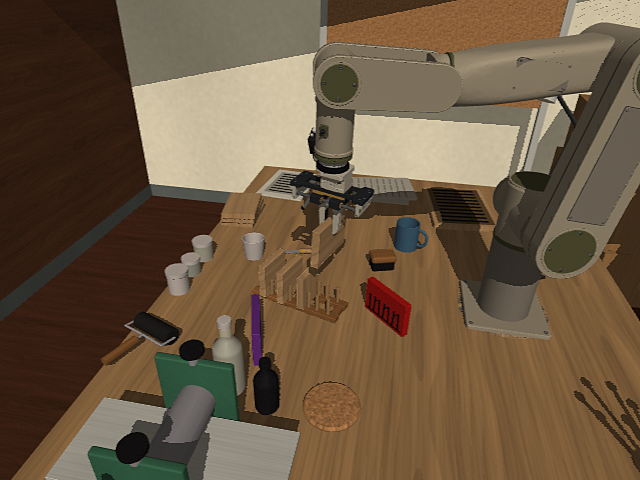

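The block is held at (325,240) and clear of the rack. The camera is hidden behind the wrist here, so for the lens and the desk lamp at (540,90) I'll use the first depth picture.

Run:
```python
from h import *
import collections
def W0(c):
    d=np.load(f"{c}_d.npy"); i=optics.camera_info(c); K=i["camera_matrix"];V=np.array(i["view"])
    v,u=np.mgrid[0:480,0:640]; P=np.stack([(u-K[0][2])/K[0][0]*d,(v-K[1][2])/K[1][1]*d,d],-1); W=(P-V[:3,3])@V[:3,:3]; W[d<=0]=np.nan; return W
W=W0("side"); L=W[70:175,515:590].reshape(-1,3); L=L[(L[:,2]>.03)&(L[:,1]>-1.3)&(L[:,1]<-.3)]
b=np.floor(L/.05).astype(int); c=collections.Counter(map(tuple,b))
for k in sorted(c): 
    if c[k]>4: print(np.round(np.array(k)*.05,2),c[k],end="; ")
print()
pts=[]
Ws=W[110:185,295:360].reshape(-1,3); Wt=W0("top")[165:255,480:565].reshape(-1,3)
for n,X in(("side",Ws),("top",Wt)):
    h=X[(X[:,1]>-.55)&(X[:,1]<-.33)&(X[:,2]>.21)&(abs(X[:,0]-.59)<.1)]
    for az in (78,80,82,84,86):
        cc=np.array([np.cos(np.radians(az)),np.sin(np.radians(az)),0]); a=cc*np.cos(.4363)-np.array([0,0,np.sin(.4363)]); y=np.array([-cc[1],cc[0],0]); z=np.cross(a,y)
        t=h@a; f=np.percentile(t,99.5); k=h[(t>f-.03)]; r=[(k@y).min(),(k@y).max(),(k@z).min(),(k@z).max()]
        bo=h[(t<f-.055)]@y
        cen=a*f+y*(r[0]+r[1])/2+z*(r[2]+r[3])/2; print(n,az,len(k),"front",round(f,3),np.round(cen,4),"lens w,h",np.round([r[1]-r[0],r[3]-r[2]],3),"lens mid",round((r[0]+r[1])/2,4),"body mid",round((np.percentile(bo,.5)+np.percentile(bo,99.5))/2,4),"w",round(np.percentile(bo,99.5)-np.percentile(bo,.5),4))
```

```text
[-0.6 -1.3  0. ] 9; [-0.35 -0.8   0.2 ] 33; [-0.35 -0.8   0.25] 64; [-0.35 -0.8   0.3 ] 74; [-0.3 -0.8  0.1] 7; [-0.3  -0.8   0.15] 42; [-0.3 -0.8  0.2] 33; [-0.3  -0.8   0.35] 16; [-0.3  -0.75  0.1 ] 11; [-0.3  -0.75  0.15] 16; [-0.3  -0.75  0.35] 41; [-0.3  -0.75  0.4 ] 5; [-0.25 -0.75  0.4 ] 35; [-0.25 -0.7   0.4 ] 29; [-0.25 -0.7   0.45] 7; [-0.2  -0.7   0.45] 13; [-0.2  -0.6   0.45] 46; [-0.2 -0.6  0.5] 35; [-0.15 -0.65  0.4 ] 8; [-0.15 -0.65  0.45] 14; [-0.15 -0.6   0.45] 174; [-0.15 -0.6   0.5 ] 155; [-0.15 -0.55  0.45] 5; [-0.1  -0.65  0.45] 34; [-0.1  -0.65  0.5 ] 29; [-0.1  -0.6   0.45] 141; [-0.1 -0.6  0.5] 98; 
side 78 286 front -0.324 [ 0.6016 -0.3699  0.2589] lens w,h [0.066 0.072] lens mid -0.6654 body mid -0.6682 w 0.1248
side 80 288 front -0.345 [ 0.6013 -0.3701  0.259 ] lens w,h [0.066 0.072] lens mid -0.6564 body mid -0.6577 w 0.1256
side 82 288 front -0.366 [ 0.6008 -0.37    0.2589] lens w,h [0.066 0.072] lens mid -0.6465 body mid -0.6462 w 0.1266
side 84 292 front -0.386 [ 0.6003 -0.3698  0.2588] lens w,h [0.067 0.072] lens mid -0.6357 body mid -0.6337 w 0.1278
side 86 290 front -0.405 [ 0.5999 -0.3694  0.2585] lens w,h [0.067 0.072] lens mid -0.6242 body mid -0.6202 w 0.1293
top 78 456 front -0.328 [ 0.6003 -0.3668  0.2744] lens w,h [0.065 0.044] lens mid -0.6635 body mid -0.6673 w 0.1259
top 80 457 front -0.349 [ 0.5997 -0.3664  0.2745] lens w,h [0.065 0.044] lens mid -0.6542 body mid -0.6562 w 0.126
top 82 455 front -0.369 [ 0.5988 -0.3662  0.2747] lens w,h [0.066 0.043] lens mid -0.644 body mid -0.6444 w 0.1266
top 84 462 front -0.39 [ 0.598  -0.3664  0.275 ] lens w,h [0.066 0.043] lens mid -0.633 body mid -0.6314 w 0.1273
top 86 463 front -0.409 [ 0.5972 -0.366   0.2751] lens w,h [0.066 0.042] lens mid -0.6213 body mid -0.6181 w 0.1291
```

Lens front is at (0.600, −0.370, 0.260), facing azimuth 82°. The lamp blocks tilting at azimuth −103°. So I'll take the small −x lean at the inner reach limit here, then the main lean outward near −84°.

```bash
python3 -m inch '{"travel":[[-0.021,-0.034,0],[-0.042,-0.068,0],[-0.063,-0.102,0],[-0.084,-0.136,0],[-0.105,-0.17,0],[-0.126,-0.204,0],[-0.147,-0.238,0],[-0.168,-0.272,0]],"spin":[0,0,0,0,0,0,0,0]}'; python3 -c "
from h import *; st()"
```

```text
t: 7.67
tool_pos: [0.2354, 0.0759, 0.2835]
orientation: [2.49, 1.824, -0.111]
force: [-0.1, 0.2, -1.7]
opening: 0.0195
gripper_force: 40.0
t 7.67 pos [0.2354 0.0759 0.2835] x [ 0.3    0.95  -0.089] y [ 0.954 -0.301  0.   ] z [-0.027 -0.085 -0.996] q [ 0.22 -0.89  2.18 -0.08  1.89  0.5 ] F [-0.1  0.2 -1.7] op 0.0195 g 40.0
```

```bash
python3 -m inch '{"travel":[[-0.021,-0.034,0],[-0.042,-0.068,0],[-0.063,-0.102,0],[-0.084,-0.136,0]],"spin":[0,0,0,0]}'; python3 -c "
from h import *; st()"
```

```text
t: 8.0
tool_pos: [0.2101, 0.0918, 0.3093]
orientation: [2.49, 1.824, -0.156]
force: [0.6, 0.3, -2.3]
opening: 0.0194
gripper_force: 40.0
t 8.0 pos [0.2101 0.0918 0.3093] x [ 0.299  0.948 -0.112] y [ 0.953 -0.303 -0.018] z [-0.051 -0.101 -0.994] q [ 0.31 -0.89  2.14 -0.09  1.97  0.59] F [ 0.6  0.3 -2.3] op 0.0194 g 40.0
```

```bash
python3 -m inch '{"travel":[[-0.021,-0.034,0],[-0.042,-0.068,0],[-0.063,-0.102,0],[-0.084,-0.136,0]],"spin":[0,0,0,0]}'
python3 - <<'E'
from h import *
s,M=st()
d=np.array([.36,-.25,.36])-s['tool_pos']; print("to via",np.round(M.T@d,3))
E
```

```text
t: 8.33
tool_pos: [0.1704, 0.1154, 0.3392]
orientation: [2.487, 1.82, -0.212]
force: [0.5, 0.3, -2.1]
opening: 0.0199
gripper_force: 40.0
t 8.33 pos [0.1704 0.1154 0.3392] x [ 0.297  0.944 -0.141] y [ 0.952 -0.305 -0.039] z [-0.08  -0.123 -0.989] q [ 0.47 -0.89  2.09 -0.08  2.07  0.75] F [ 0.5  0.3 -2.1] op 0.0199 g 40.0
to via [-0.292  0.291  0.009]
```

```bash
python3 -m inch '{"travel":[[0.002,0.04,-0.005],[0.004,0.08,-0.01],[0.006,0.12,-0.015],[0.008,0.16,-0.02],[0.01,0.2,-0.026],[0.01,0.24,-0.032],[-0.03,0.25,-0.032],[-0.07,0.26,-0.026],[-0.11,0.265,-0.02],[-0.15,0.27,-0.01]],"spin":[0,0,0,0.1,0.2,0.3,0.4,0.5,0.6,0.7]}'
python3 - <<'E'
from h import *
s,M=st()
for w in ([.30,-.42,.36],[.08,-.8,.36]): print("to",w,np.round(M.T@(np.array(w)-s['tool_pos']),3))
E
```

```text
t: 9.17
tool_pos: [0.3843, -0.1094, 0.3594]
orientation: [2.922, 0.839, -0.17]
force: [1.3, -0.2, -1.5]
opening: 0.0195
gripper_force: 40.0
t 9.17 pos [ 0.3843 -0.1094  0.3594] x [ 0.842  0.522 -0.133] y [ 0.533 -0.844  0.062] z [-0.08  -0.124 -0.989] q [-0.28 -0.39  1.75 -0.15  1.82  0.7 ] F [ 1.3 -0.2 -1.5] op 0.0195 g 40.0
to [0.3, -0.42, 0.36] [-0.233  0.217  0.045]
to [0.08, -0.8, 0.36] [-0.617  0.42   0.109]
```

```bash
python3 -m inch '{"travel":[[-0.033,0.023,0.006],[-0.066,0.046,0.012],[-0.1,0.069,0.018],[-0.134,0.092,0.024],[-0.168,0.115,0.03],[-0.2,0.138,0.036],[-0.234,0.161,0.042],[-0.268,0.184,0.048],[-0.302,0.207,0.054],[-0.337,0.23,0.06]],"spin":[0.08,0.16,0.24,0.32,0.4,0.48,0.56,0.64,0.68,0.7]}'
python3 - <<'E'
from h import *
s,M=st()
for w in ([.07,-.85,.36],): print("to",w,np.round(M.T@(np.array(w)-s['tool_pos']),3))
print("push dir", np.round(M.T@np.array([.07*.93,-.997*.93,.36]),3))
E
```

```text
t: 10.0
tool_pos: [0.2189, -0.4875, 0.3592]
orientation: [3.002, -0.209, -0.108]
force: [0.9, -1.1, -1.4]
opening: 0.0196
gripper_force: 40.0
t 10.0 pos [ 0.2189 -0.4875  0.3592] x [ 0.988 -0.143 -0.062] y [-0.133 -0.982  0.134] z [-0.08  -0.125 -0.989] q [-1.16 -0.14  1.54 -0.12  1.66  0.53] F [ 0.9 -1.1 -1.4] op 0.0196 g 40.0
to [0.07, -0.85, 0.36] [-0.095  0.376  0.056]
push dir [ 0.174  0.95  -0.246]
```

```bash
python3 -m inch '{"travel":[[-0.01,0.039,0.006],[-0.02,0.078,0.012],[-0.03,0.117,0.018],[-0.04,0.156,0.024],[-0.05,0.195,0.03],[-0.06,0.234,0.036],[-0.07,0.273,0.042],[-0.08,0.312,0.048],[-0.09,0.35,0.054],[-0.095,0.376,0.056]],"spin":[0,0,0,0,0,0,0,0,0,0]}'; python3 -m inch '{"travel":[[0,0.04,-0.01],[0,0.08,-0.02],[0,0.12,-0.03],[0,0.16,-0.04],[0,0.2,-0.05],[0,0.24,-0.06],[0,0.28,-0.07],[0,0.32,-0.08]],"spin":[0,0,0,0,0,0,0,0]}';  python3 - <<'E'
from h import *
s,M=st()
E
```

```text
t: 10.83
tool_pos: [0.0727, -0.845, 0.3576]
orientation: [3.004, -0.208, -0.111]
force: [1.4, -0.5, -1.5]
opening: 0.0198
gripper_force: 40.0
t: 11.5
tool_pos: [0.0394, -0.8893, 0.3695]
orientation: [2.96, -0.2, -0.101]
force: [0.1, -0.3, -1.3]
opening: 0.0198
gripper_force: 40.0
t 11.5 pos [ 0.0394 -0.8893  0.3695] x [ 0.989 -0.139 -0.056] y [-0.128 -0.976  0.176] z [-0.079 -0.167 -0.983] q [-1.55  1.04  0.02 -0.09  1.91  0.12] F [ 0.1 -0.3 -1.3] op 0.0198 g 40.0
```

```bash
python3 -m inch '{"travel":[[0.015,0.04,0.01],[0.03,0.08,0.02],[0.045,0.12,0.03],[0.06,0.16,0.04],[0.07,0.2,0.05],[0.08,0.24,0.06],[0.085,0.28,0.07],[0.09,0.32,0.08],[0.095,0.36,0.09],[0.1,0.4,0.1]],"spin":[0,0,0,0,0,0,0,0,0,0]}';  python3 - <<'E'
from h import *
s,M=st()
E
```

```text
t: 12.33
tool_pos: [0.0554, -0.9429, 0.2702]
orientation: [2.925, -0.195, -0.093]
force: [0.1, -0.1, -2.5]
opening: 0.0202
gripper_force: 40.0
t 12.33 pos [ 0.0554 -0.9429  0.2702] x [ 0.989 -0.138 -0.049] y [-0.125 -0.97   0.21 ] z [-0.076 -0.202 -0.976] q [-1.53  1.15  0.02 -0.09  1.76  0.15] F [ 0.1 -0.1 -2.5] op 0.0202 g 40.0
```

```bash
python3 -m inch '{"travel":[[0.005,0.038,-0.016],[0.01,0.076,-0.032],[0.015,0.114,-0.048],[0.02,0.152,-0.064],[0.025,0.19,-0.08],[0.03,0.228,-0.096],[0.035,0.266,-0.112],[0.04,0.304,-0.128]],"spin":[0,0,0,0,0,0,0,0]}';  python3 - <<'E'
from h import *
s,M=st()
E
```

```text
t: 13.0
tool_pos: [0.048, -0.9414, 0.3178]
orientation: [2.885, -0.19, -0.084]
force: [-0.2, 0.3, -2.0]
opening: 0.0199
gripper_force: 40.0
t 13.0 pos [ 0.048  -0.9414  0.3178] x [ 0.99  -0.136 -0.041] y [-0.122 -0.961  0.25 ] z [-0.073 -0.243 -0.967] q [-1.54  1.1   0.02 -0.08  1.77  0.13] F [-0.2  0.3 -2. ] op 0.0199 g 40.0
```

```bash
python3 -m inch '{"travel":[[0.01,0.041,-0.005],[0.02,0.082,-0.01],[0.03,0.123,-0.015],[0.04,0.164,-0.02],[0.05,0.205,-0.025],[0.06,0.246,-0.03],[0.07,0.287,-0.035],[0.08,0.328,-0.04],[0.09,0.369,-0.045],[0.1,0.41,-0.05]],"spin":[0,0,0,0,0,0,0,0,0,0]}';  python3 - <<'E'
from h import *
s,M=st()
E
```

```text
t: 13.83
tool_pos: [0.058, -0.957, 0.3159]
orientation: [2.845, -0.184, -0.075]
force: [-0.3, 0.3, -2.5]
opening: 0.0198
gripper_force: 40.0
t 13.83 pos [ 0.058  -0.957   0.3159] x [ 0.99  -0.134 -0.033] y [-0.119 -0.95   0.288] z [-0.07  -0.282 -0.957] q [-1.53  1.11  0.02 -0.08  1.72  0.14] F [-0.3  0.3 -2.5] op 0.0198 g 40.0
```

```bash
python3 -m inch '{"travel":[[0.005,0.038,-0.016],[0.01,0.076,-0.032],[0.015,0.114,-0.048],[0.02,0.152,-0.064],[0.025,0.19,-0.08],[0.03,0.228,-0.096],[0.035,0.266,-0.112],[0.04,0.304,-0.128],[0.045,0.342,-0.144],[0.05,0.38,-0.16]],"spin":[0,0,0,0,0,0,0,0,0,0]}'; python3 -m inch '{"travel":[[0.005,0.038,-0.016],[0.01,0.076,-0.032],[0.015,0.114,-0.048],[0.02,0.152,-0.064],[0.025,0.19,-0.08],[0.03,0.228,-0.096],[0.035,0.266,-0.112],[0.04,0.304,-0.128],[0.045,0.342,-0.144],[0.05,0.38,-0.16]],"spin":[0,0,0,0,0,0,0,0,0,0]}';  python3 - <<'E'
from h import *
s,M=st()
E
```

```text
t: 14.67
tool_pos: [0.0492, -0.9473, 0.3763]
orientation: [2.805, -0.179, -0.067]
force: [-0.7, -0.2, -2.6]
opening: 0.0198
gripper_force: 40.0
t: 15.5
tool_pos: [0.0427, -0.9361, 0.4311]
orientation: [2.764, -0.174, -0.06]
force: [-0.8, -0.2, -2.0]
opening: 0.0201
gripper_force: 40.0
t 15.5 pos [ 0.0427 -0.9361  0.4311] x [ 0.991 -0.129 -0.019] y [-0.113 -0.924  0.364] z [-0.064 -0.359 -0.931] q [-1.55  0.98  0.02 -0.07  1.77  0.12] F [-0.8 -0.2 -2. ] op 0.0201 g 40.0
```

```bash
python3 -m inch '{"travel":[[0.005,0.041,-0.001],[0.01,0.082,-0.002],[0.015,0.123,-0.003],[0.02,0.164,-0.004],[0.025,0.205,-0.005],[0.03,0.246,-0.006],[0.035,0.287,-0.007],[0.04,0.328,-0.008],[0.045,0.369,-0.009],[0.05,0.41,-0.01]],"spin":[0,0,0,0,0,0,0,0,0,0]}'
cat >> h.py <<'E'
def goal():
    s,M=st(); az=np.radians(82); c=np.array([np.cos(az),np.sin(az),0]); a=c*np.cos(.4363)-np.array([0,0,np.sin(.4363)])
    hy=np.array([-c[1],c[0],0]); hz=np.cross(a,hy); L=np.array([.600,-.370,.260])
    xb=M[:,1]; yb=M[:,0]-.061*M[:,2]; yb/=np.linalg.norm(yb)
    an=lambda u,v: round(np.arccos(min(1,abs(u@v))),3)
    print("angles x,y",an(xb,a),an(yb,hy),"yaw err (az yb - wanted)",round(np.arctan2(yb[1],yb[0])-np.arctan2(-hy[1],-hy[0]),3))
    f=s["tool_pos"]+M@[.002,.010,.035]; print("face in head",np.round([(f-L)@a,(f-L)@hy,(f-L)@hz],4))
    for D in (.32,.2):
        print("to",D,"tool delta",np.round(M.T@(L+D*a-f),4),"world",np.round(L+D*a-f,3))
    return s,M
E
python3 -c "
from h import *; s,M=goal()
for w in ([.3,-.55,.45],[.35,-.2,.45],[.62,-.1,.33]): print(w,np.round(M.T@(np.array(w)-s['tool_pos']),3))"
```

```text
t: 16.33
tool_pos: [0.0313, -0.9611, 0.4178]
orientation: [2.723, -0.169, -0.053]
force: [0.5, -0.5, -2.6]
opening: 0.0198
gripper_force: 40.0
t 16.33 pos [ 0.0313 -0.9611  0.4178] x [ 0.992 -0.127 -0.013] y [-0.111 -0.909  0.402] z [-0.062 -0.398 -0.915] q [-1.57  1.01  0.02 -0.06  1.7   0.11] F [ 0.5 -0.5 -2.6] op 0.0198 g 40.0
angles x,y 0.028 0.057 yaw err (az yb - wanted) 0.037
face in head [-0.6781  0.479  -0.173 ]
to 0.32 tool delta [ 0.4947 -0.9935 -0.1539] world [ 0.61   0.902 -0.265]
to 0.2 tool delta [ 0.4926 -0.8736 -0.1565] world [ 0.595  0.794 -0.214]
[0.3, -0.55, 0.45] [ 0.214 -0.39  -0.21 ]
[0.35, -0.2, 0.45] [ 0.219 -0.714 -0.352]
[0.62, -0.1, 0.33] [ 0.476 -0.883 -0.299]
```

```bash
python3 -m inch '{"travel":[[0.012,-0.036,-0.016],[0.024,-0.072,-0.032],[0.036,-0.108,-0.048],[0.048,-0.144,-0.064],[0.06,-0.18,-0.08],[0.072,-0.216,-0.096],[0.084,-0.252,-0.112],[0.096,-0.288,-0.128],[0.108,-0.324,-0.144],[0.12,-0.36,-0.16]],"spin":[0,0,0,0,0,0.01,0.02,0.03,0.035,0.035]}'; python3 -m inch '{"travel":[[0.012,-0.036,-0.016],[0.024,-0.072,-0.032],[0.036,-0.108,-0.048],[0.048,-0.144,-0.064],[0.06,-0.18,-0.08],[0.072,-0.216,-0.096],[0.084,-0.252,-0.112],[0.096,-0.288,-0.128],[0.108,-0.324,-0.144],[0.12,-0.36,-0.16]],"spin":[0,0,0,0,0,0,0,0,0,0]}'; python3 -c "
from h import *; s,M=goal()"
```

```text
t: 17.17
tool_pos: [0.1705, -0.6509, 0.4185]
orientation: [2.719, -0.218, -0.043]
force: [0.9, -1.1, -1.6]
opening: 0.0195
gripper_force: 40.0
t: 18.0
tool_pos: [0.3512, -0.2811, 0.4209]
orientation: [2.719, -0.218, -0.04]
force: [1.7, -0.3, -2.0]
opening: 0.0195
gripper_force: 40.0
t 18.0 pos [ 0.3512 -0.2811  0.4209] x [ 0.987 -0.158  0.004] y [-0.147 -0.903  0.403] z [-0.06  -0.399 -0.915] q [-0.48 -0.43  1.72 -0.39  1.7   1.16] F [ 1.7 -0.3 -2. ] op 0.0195 g 40.0
angles x,y 0.029 0.06 yaw err (az yb - wanted) 0.005
face in head [-0.0289  0.2571  0.1332]
to 0.32 tool delta [ 0.2509 -0.3509  0.1395] world [ 0.291  0.222 -0.268]
to 0.2 tool delta [ 0.2532 -0.231   0.137 ] world [ 0.276  0.114 -0.217]
```

```bash
python3 -m inch '{"travel":[[0.01,-0.04,0],[0.02,-0.08,0],[0.04,-0.115,0],[0.065,-0.15,0],[0.09,-0.18,0.005],[0.115,-0.21,0.01],[0.14,-0.24,0.02],[0.165,-0.265,0.035],[0.19,-0.29,0.05],[0.215,-0.31,0.065]],"spin":[0,0,0,0,0,0,0,0,0,0]}'; python3 -c "
from h import *; s,M=goal()"
```

```text
t: 18.83
tool_pos: [0.6057, -0.0609, 0.2348]
orientation: [2.721, -0.215, -0.042]
force: [0.0, -0.7, -1.8]
opening: 0.0197
gripper_force: 40.0
t 18.83 pos [ 0.6057 -0.0609  0.2348] x [ 0.988 -0.157  0.002] y [-0.145 -0.904  0.401] z [-0.061 -0.397 -0.916] q [ 0.05  0.23  1.43 -0.4   1.57  1.8 ] F [ 0.  -0.7 -1.8] op 0.0197 g 40.0
angles x,y 0.029 0.059 yaw err (az yb - wanted) 0.007
face in head [0.2796 0.0357 0.0717]
to 0.32 tool delta [ 0.0354 -0.0394  0.0724] world [ 0.036  0.001 -0.082]
to 0.2 tool delta [0.0374 0.0806 0.0696] world [ 0.021 -0.106 -0.031]
```

```bash
python3 -m inch '{"travel":[[0.008,0.016,0.012],[0.016,0.032,0.025],[0.024,0.048,0.04],[0.031,0.06,0.055],[0.036,0.072,0.064],[0.037,0.079,0.069],[0.037,0.081,0.07],[0.037,0.081,0.07],[0.037,0.081,0.07]],"spin":[0,0,0,0,0,0,0,0,0]}'
python3 - <<'E'
from h import *
s,M=goal()
p,d,W=cloud("side"); cv2.imwrite("pics/side2.png",cv2.resize(p[110:330,220:450],None,fx=3,fy=2.7)[:,:,::-1])
m=[r for r in models.masks_of("side","key_block")]
for r in m:
    q=W[r["region"]]; q=q[np.isfinite(q[:,0])]; print(round(r["p"],2),len(q),np.round(np.median(q,0),3))
    if abs(np.median(q,0)-[.62,-.18,.17]).max()<.09:
        q=q[np.linalg.norm(q-np.median(q,0),axis=1)<.1]; c=np.median(q,0); u,sv,vt=np.linalg.svd(q-c); n=vt[2]; k=np.abs((q-c)@n)<.004; u,sv,vt=np.linalg.svd(q[k]-q[k].mean(0)); print("plane n",np.round(vt[2],3),np.round(q[k].mean(0),3),"tool y",np.round(M[:,1],3))
p,d,W=cloud("top"); m=(W[...,2]>.107)&(W[...,2]<.125); m[:160]=0;m[290:]=0;m[:,:240]=0;m[:,330:]=0
n,l=cv2.connectedComponents(m.astype(np.uint8))
for k in range(1,n):
    q=W[l==k]
    if len(q)>60: print(len(q),[np.round(v,1) for v in cv2.minAreaRect(q[:,:2].astype(np.float32)*1000)])
E
```

```text
t: 19.58
tool_pos: [0.6248, -0.169, 0.2056]
orientation: [2.72, -0.217, -0.042]
force: [0.6, 0.8, -1.8]
opening: 0.0196
gripper_force: 40.0
t 19.58 pos [ 0.6248 -0.169   0.2056] x [ 0.987 -0.158  0.003] y [-0.146 -0.904  0.402] z [-0.061 -0.397 -0.916] q [-0.12  0.29  1.42 -0.42  1.46  1.66] F [ 0.6  0.8 -1.8] op 0.0196 g 40.0
angles x,y 0.029 0.059 yaw err (az yb - wanted) 0.005
face in head [0.1973 0.0018 0.001 ]
to 0.32 tool delta [-0.0005 -0.1227  0.0038] world [ 0.017  0.109 -0.053]
to 0.2 tool delta [ 0.0017 -0.0027  0.001 ] world [ 0.002  0.002 -0.002]
0.95 607 [0.622 0.332 0.098]
0.81 774 [ 0.599 -0.171  0.167]
plane n [ 0.145  0.918 -0.369] [ 0.609 -0.174  0.164] tool y [-0.146 -0.904  0.402]
0.66 1634 [0.32  0.136 0.061]
63 [array([669.6, 102.9]), array([18., 21.]), np.float64(75.9)]
111 [array([611.5, 117. ]), array([33. , 19.9]), np.float64(72.7)]
122 [array([551.8, 126.8]), array([36.8, 19.8]), np.float64(73.4)]
```

View pics/side2.png

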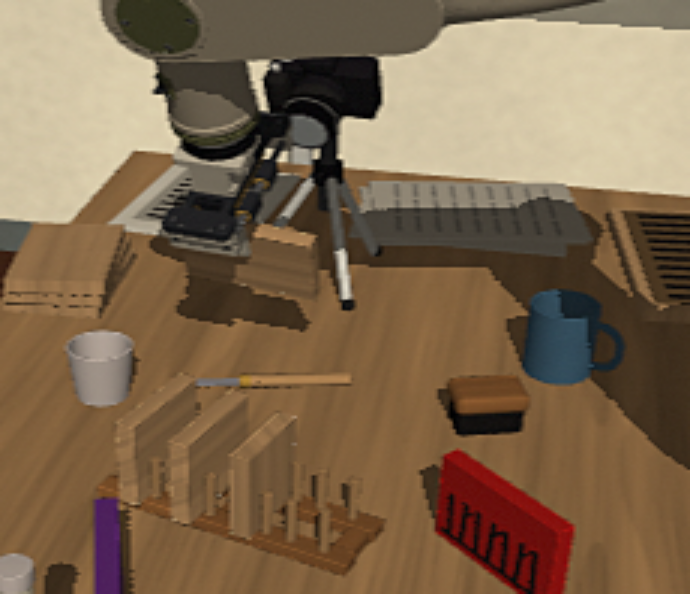

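The picture shows the block at about (285,262) held in front of the lens, plain back to us and carved face to the camera. The other three blocks stand in the rack at (160,440), (210,460) and (265,475), and the bystanders are in place. The measured back plane agrees with the tool pose to about 2°. I'll settle, then hand in.

```bash
python3 -m inch '{"travel":[[0.001,-0.002,0.001],[0.001,-0.002,0.001],[0.001,-0.002,0.001],[0.001,-0.002,0.001],[0.001,-0.002,0.001]],"spin":[0,0,0,0,0]}'; python3 -c "
from h import *; goal()
from plant import close_job; print(close_job())"
```

```text
t: 20.15
tool_pos: [0.6258, -0.1683, 0.203]
orientation: [2.72, -0.217, -0.044]
force: [0.4, 0.1, -1.7]
opening: 0.0202
gripper_force: 40.0
t 20.15 pos [ 0.6258 -0.1683  0.203 ] x [ 0.987 -0.158  0.001] y [-0.145 -0.904  0.402] z [-0.062 -0.398 -0.915] q [-0.12  0.3   1.42 -0.42  1.46  1.67] F [ 0.4  0.1 -1.7] op 0.0202 g 40.0
angles x,y 0.029 0.057 yaw err (az yb - wanted) 0.005
face in head [ 0.1992  0.0009 -0.001 ]
to 0.32 tool delta [-0.0013 -0.1208  0.0017] world [ 0.016  0.109 -0.05 ]
to 0.2 tool delta [ 0.0009 -0.0009 -0.001 ] world [0.001 0.001 0.001]
the job is handed in; nothing more can be done
None
```

I handed the job in at about 20 s with the key block held steady at the lens: by my estimate 199 mm from the glass, within 1 mm of its axis and within 0.06 rad of square; hand-in returned no verdict.

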